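Set the back stop and hold a circuit board in the corner of a programming jig

TASK

Get the circuit board ready for programming: first slide the jig's back stop by its black grip until the red line on its pointer is level with the black line on the yellow index clip. Then lay the board on the jig's bed with its green terminal strip on the side away from the back stop, and push it into the corner, the opposite long edge against both prongs of the stop and the short edge against the contact fence, with the fence's spring contacts pushed in until the board rests on the fence itself. The contacts push back, so the job finishes while you still hold the board, flat and square, pressed against prongs and fence at once and with the stop still on its mark; leave the other parts round the jig where they are.

Things in the scene. Friction and masses are not known exactly. Their poses are not given: they have to be found in the camera images.
- jig: board programming jig, fixed to the bench: 170 x 150 mm plate whose dark bed, 12 mm above the bench, carries the board. Origin under its middle, on the bench. Jig axes: +x along the track towards the back stop, +y towards the contact fence, z up. In this frame the fence's face is the plane y = +40 mm; a scale bar, 4 mm above the bed, lies along the other side (y = -53 to -71 mm).
- contact_fence: fixed black fence with a grey case behind it, along the jig's +y side. Its upright face (jig y = +40 mm, jig x from -82 to +30 mm) is the side stop; the fence is 19 mm and the case 28 mm high above the bed. Origin and axes as the jig's.
- pin_row (a point): point on the fence's face at the middle of the row of five brass spring contacts, 2.5 mm above the bed; axes as the jig's. In the jig's frame x = -34, y = +40, z = 14.5 mm. The row is 20 mm long along x.
- contact_pins (a joint): how far the spring contacts are pushed in (m): 0 = standing 3 mm proud of the fence, about 0.003 = flush with it. They push back 1.4 N at first and about 4 N when flush, and push the board off again if it is let go.
- stop_grip (a point): middle of the back stop's grip, 34 mm above the bed: upright black bar 12 mm thick along jig x (grasp across this), 36 mm wide along jig y, 17 to 50 mm above the bed. The prong faces lie 53 mm from it towards jig -x. The stop starts near the jig's +x end and comes 10 to 35 mm towards -x (its track is 42 mm). It stays where left; sliding takes 10 N, so a harder push on the board shifts it.
- stop_pointer (a point): the red hair-line on the pointer that sticks out of the cross-bar over the scale, 20 mm above the bench; same jig x as the grip.
- index_clip: yellow clip on the scale bar, fixed for this task. Origin on its black line, at the end nearest the pointer; axes as the jig's. The back stop is set when the pointer's line has the same jig x as this point.
- back_stop: back stop: cross-bar with grip and pointer, and two prongs, each 10 mm wide, 13 mm high and 44 mm long, with a 48 mm gap between for a fingertip. Origin on the bed, midway between the prongs, in the plane of the end faces that the board meets; axes as the jig's. In the jig's frame y = +4 mm: also the middle of a board that rests on the fence. It slides only along jig x.
- board_center (a point): middle of the loose green circuit board, 2.5 mm above its underside: 52 mm along its x, 72 mm along its y, edge 5 mm thick to grasp and press on (parts on top reach 13 mm), 32 to 64 g. Grasp across the 52 mm at the middle of the long edges, firmly (the contacts push along the fingers' pads). The green terminal strip lies along the +x edge. Seated, board x points along jig -x, board y along jig -y.
- board_contact_edge (a point): middle of the board's short edge at board y = -36 mm, half-way up: the edge that goes against the contact fence.
- cap: bystander: blue capacitor standing, 22 mm across, 41 mm high; origin under it
- heatsink: bystander: finned heatsink 50 x 42 x 23 mm; origin under it
- relay: bystander: orange relay 28 x 30 x 36 mm; origin under it

How it is judged:
On the way, in this order (a step that is already met when the one before it is completed fails the run):
1. the back stop's pointer stands on the index clip's line (within 4 mm) (x of stop_pointer in the frame of index_clip between -0.004 and 0.004 m), for 0.3 s.
2. the board lies flat and square in the corner, pressed against the contact fence (contacts in) and the prongs at once (all of step 1 and value of joint contact_pins above 0.0022 m and contact force between board and contact_fence above 0.5 N and contact force between board and back_stop above 1 N and contact force between the fingers and board above 0.5 N and angle between the x axis of board and the x axis of jig, either way round below 0.05 rad and angle between board's own z axis and vertical below 0.05 rad and y of board_contact_edge in the frame of pin_row between -0.003 and 0.003 m and z of board_center in the frame of pin_row between -0.002 and 0.003 m), for 0.3 s.
At the end, for the whole second after the job is handed in: the gripper holds the board flat and square (3 degrees); its contact edge is on the fence (over 0.5 N, contacts in over 2.2 mm) while its long edge presses the prongs (over 1 N); the back stop pointer is within 4 mm of the clip line (all of step 2); the arm keeps its last pose, push and grip.
It fails at once if the blue capacitor is knocked away (moved more than 20 mm) (distance of cap from where it was at the start of the episode above 0.02 m).
It fails at once if the heatsink is knocked away (moved more than 20 mm) (distance of heatsink from where it was at the start of the episode above 0.02 m).
It fails at once if the orange relay is knocked away (moved more than 20 mm) (distance of relay from where it was at the start of the episode above 0.02 m).
It also fails if it takes over 72 s, if anything falls off the work surface, if the arm or the gripper's body presses on something with over 40 N, if the wrist force passes 120 N, or if a joint passes its speed limit or range.

ROBOT

A 6-joint arm with a two-finger parallel gripper is mounted at the origin on a cart in front of the work surface, level with it; the furniture and walls round the work are solid. World frame = base frame: x ahead of the robot, y to its left, z up, the work surface at z = 0. Lengths are in m, angles in rad, forces in N, time in s.
With the tool pointing down it reaches from about 0.4 to 0.825 m from the base axis. Payload 7 kg.
Tool frame: the origin (TCP) lies midway between the tips of the shut fingers; the grasp point (between the pads) lies arm.hold_point_z behind it (arm.hold_point_z is the distance from the TCP to the grasp point, in m); z points along the fingers, y is the line along which they close (so a half turn about z gives the same grasp; the last joint's range is limited). The gripper opens to 88 mm and grips with 3 to 60 N. Pads are 19 mm wide; open, the fingers measure 130 mm over their backs; the gripper's body (78 mm by 193 mm) begins 47 mm behind the grasp point.
Start: joints at [1.501, 0.359, 0.012, 0, -1.224, -0.288], TCP at [0.236, 0.632, 0.227] pointing down, gripper open.
Joint ranges: [-3.07, 3.07], [-1.43, 2.12], [-1.02, 1.25], [-3.03, 1.67], [-3.05, -0], [-3.03, 3.03]. Speed limits (rad/s): [2.39, 2.39, 3.01, 3.14, 3.14, 3.14].

INTERFACE

Orientations are given as [roll, pitch, yaw] about the fixed x, y, z axes, in that order (R = Rz(yaw) Ry(pitch) Rx(roll)).
In Python, from station import arm gives the robot as it stands.
- The arm moves only by the shell command python3 -m crank 'ROWS' [OPENING] [FORCE]. ROWS is JSON, a list that holds one entry, the list of rows, each a list of 4 numbers: the shift along the tool's x, y, z in units of 25 mm (1.0 is 25 mm), then the turn about the tool's z in units of 5 degrees (1.0 is 5 degrees). A call has 1 to 12 rows; each row is the pose to reach, as a shift and turn from the pose commanded when the call began, along the tool's axes at that moment; what a row does not reach only later rows make up. A row lasts 1/8 s, in which the tool goes at most 62.5 mm and 10.7 degrees, less where a joint would pass 70% of its speed; a pose out of reach is approached as far as the arm can. A call with a gripper value outside its range is refused whole. OPENING is the closure, from 0 (fully open) to 1 (shut), set as the call begins (- or left out, the last holds). The fingers move at their own pace and stop on an object; FORCE is the grip in N (left out, the last holds). Time passes only in rows, so rows that repeat a pose let the fingers close. It gives the time, the measured TCP pose, the force, the opening and the grip force at its end, in the units of the state.
- arm.get_state(): the state, without advancing time (a new reading comes with each control period).
- arm.grab_frame(name): name is "scene" or "top"; returns (picture, depth): 480x640x3 uint8, red, green, blue; 480x640 float32, m along the optical axis (not along the pixel's ray), 0 where there is no reading.
- arm.get_calibration(name): a dict with "mtx" (3x3 intrinsics, pixels), "R" (3x3) and "t" (3): a world point X has camera coordinates R X + t. Camera axes: x right, y down, z forward; pixel columns grow to the right and rows downward; lengths in m; the calibration is good to about 2 mm. A picture is of the moment at which its call begins. get_calibration takes no time and is no camera call.
- arm.job_done(): hands the job in; it is judged then, once.
Trained networks look in the newest picture that a camera, given by its name, has taken for a name from the list of things; names that differ only in an ending like _2 or _b are one class to them, and where a whole thing is asked for, a point or a joint stands for the part that bears it (a point fixed in the world has none). Each returns a list of dicts, best first, with "score" (0 to 1); they miss things now and then, are a little off and sometimes report something else, mostly with a low value. They report only what shows in the picture. A call takes as long as a camera call.
- arm.recognise(thing, camera): "extent" ([left, top, width, height] in pixels, round what is visible of it).
- arm.trace(thing, camera): "mask" (480x640 bool, what is visible of it) and "extent" ([left, top, width, height] in pixels, round what is visible of it).
The state is a dict: "t": time; "q": joint angles; "qd": joint speeds; "joint_efforts": joint torques, N m; "eef_pos": TCP position; "ee_rot": TCP orientation; "force": force on the tool from outside, world axes, zero at the start; "moment": the same for the moment, N m; "width": finger opening in m; "gripper_force": force on a finger pad.
Only numpy, scipy, OpenCV 4.12 (cv2) and the standard library are available. Lean on these libraries where they do the work, as an engineer would, in place of code of your own. Each camera call takes 0.05 s, during which the arm holds its last target. There are 200 camera calls.

## Working session

There is one attempt and no reset: what is moved stays moved. The work goes in short steps, Python scripts to look and compute and a shell command to move; the robot and the scene stay as the last step left them, time stands still between calls to the robot, and variables do not carry over. Pictures are saved under pics/ and viewed, at most 10 in all, crops included, and the job is handed in when it is done.

```bash
ls; mkdir -p pics; cat > h.py <<'E'
import numpy as np, cv2
from station import arm
def save(n,f):
    cv2.imwrite('pics/'+f,cv2.cvtColor(n,cv2.COLOR_RGB2BGR))
def unproj(cam,u,v,d):
    c=arm.get_calibration(cam);K,R,t=map(np.array,(c['mtx'],c['R'],c['t']))
    u,v,d=map(np.asarray,(u,v,d))
    p=np.stack([(u-K[0,2])/K[0,0]*d,(v-K[1,2])/K[1,1]*d,d],-1)
    return (p-t)@R
def onplane(cam,u,v,z):
    a=unproj(cam,u,v,1.0*np.ones_like(np.asarray(u,float)));c=arm.get_calibration(cam)
    o=-np.array(c['R']).T@np.array(c['t'])
    return o+(a-o)*((z-o[2])/(a[...,2]-o[2]))[...,None]
E
python3 - <<'E'
from h import *
s=arm.get_state();print({k:np.round(v,3) for k,v in s.items()},arm.hold_point_z)
for c in('top','scene'):
    im,d=arm.grab_frame(c);save(im,c+'0.png');np.save(c+'0.npy',d)
    for n in('jig','contact_fence','pin_row','stop_grip','stop_pointer','index_clip','back_stop','board_center','cap','heatsink','relay'):
        r=arm.trace(n,c)
        for k in r[:2]:
            m=k['mask']&(d>0);P=unproj(c,*np.nonzero(m)[::-1],d[m])
            print(c,n,round(k['score'],2),np.round(k['extent']),np.round(np.median(P,0),3) if len(P) else '')
    q=arm.get_calibration(c);print(-np.array(q['R']).T@np.array(q['t']))
E
```

```text
pics
{'t': np.float64(0.0), 'q': array([ 1.501,  0.359,  0.011, -0.   , -1.224, -0.288]), 'qd': array([-0.002, -0.003, -0.001,  0.001, -0.002, -0.001]), 'joint_efforts': array([-2.0000e-03, -5.8272e+01,  2.9305e+01,  6.9970e+00,  7.0000e-03,
       -0.0000e+00]), 'eef_pos': array([0.236, 0.632, 0.226]), 'ee_rot': array([ 3.14 , -0.   , -0.358]), 'force': array([ 0.306, -0.399,  0.244]), 'moment': array([ 0.039, -0.008,  0.011]), 'gripper_force': np.float64(0.0), 'width': np.float64(0.088)} 0.0188
top jig 0.68 [242. 243. 103.  95.] [0.447 0.328 0.012]
top contact_fence 0.62 [242. 246.  64.  25.] [0.513 0.366 0.037]
top pin_row 0.83 [245. 245. 100.  90.] [0.448 0.328 0.012]
top stop_grip 0.62 [302. 264.  38.  47.] [0.464 0.271 0.027]
top stop_pointer 0.97 [299. 263.  43.  45.] [0.465 0.273 0.027]
top index_clip 0.54 [313. 314.  12.  18.] [0.401 0.285 0.019]
top back_stop 0.8 [300. 262.  40.  42.] [0.467 0.272 0.027]
top board_center 0.79 [380. 233.  44.  50.] [0.51  0.143 0.004]
top cap 0.67 [464. 280.  18.  18.] [0.453 0.027 0.039]
top heatsink 0.93 [367. 126.  34.  38.] [0.717 0.166 
[... 494 characters left out ...]
.  28.  29.] [0.712 0.166 0.006]
scene stop_pointer 0.82 [263. 278.  52.  39.] [0.453 0.263 0.029]
scene stop_pointer 0.15 [345. 317.  52.  35.] [0.506 0.145 0.006]
scene index_clip 0.5 [249. 315.   9.  10.] [0.394 0.285 0.019]
scene back_stop 0.96 [261. 277.  55.  40.] [0.454 0.263 0.029]
scene back_stop 0.58 [198. 262. 134.  78.] [0.437 0.316 0.013]
scene board_center 0.8 [344. 315.  50.  37.] [0.507 0.145 0.006]
scene board_center 0.66 [258. 277.  57.  43.] [0.454 0.263 0.028]
scene cap 0.67 [401. 373.  19.  31.] [0.445 0.021 0.031]
scene heatsink 0.72 [425. 259.  23.  20.] [0.709 0.164 0.007]
scene relay 0.69 [212. 223.  21.  21.] [0.5   0.509 0.026]
[ 0.03085847 -0.23427523  0.57742052]
```

```bash
python3 - <<'E'
import cv2
im=cv2.imread('pics/top0.png');cv2.imwrite('pics/top0c.png',cv2.resize(im[225:345,235:435],None,fx=4,fy=4,interpolation=cv2.INTER_CUBIC))
im=cv2.imread('pics/scene0.png');cv2.imwrite('pics/sc0c.png',cv2.resize(im[215:405,190:450],None,fx=3,fy=3,interpolation=cv2.INTER_CUBIC))
E
```

```text
(no output)
```

View pics/top0c.png

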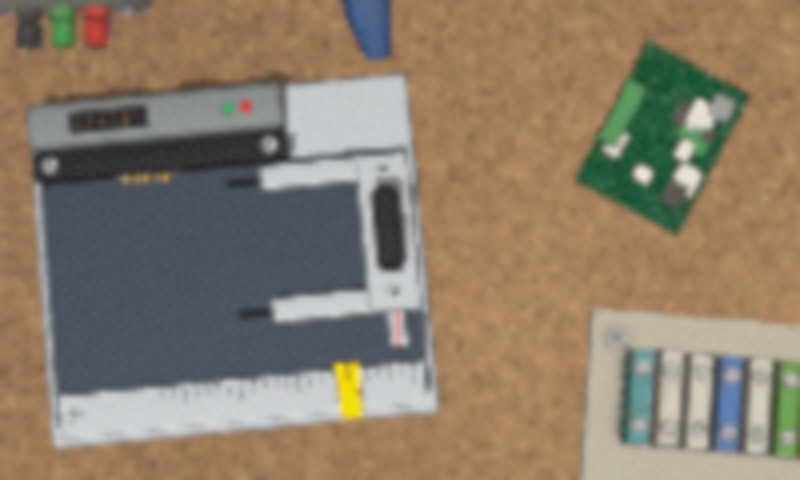

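View pics/sc0c.png

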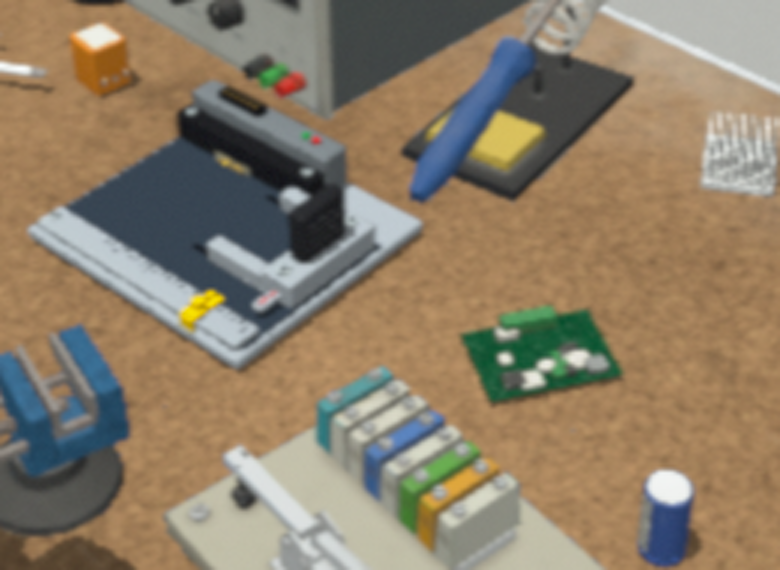

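Top crop: the jig plate corners are at (55,447), (437,410) and (405,75), the red pointer at about (397,327), and the yellow clip at about (347,365). The board is to the right, with its corners at (648,42), (748,97), (677,233) and (578,182) and its green strip on the left long edge.

```bash
cat >> h.py <<'E'
def top_px(c): c=np.array(c,float);return c[:,0]/4+235-.375,c[:,1]/4+225-.375
E
python3 - <<'E'
from h import *
P=onplane('top',*top_px([(55,447),(437,410),(405,75)]),.012);print(np.round(P,4))
L=np.array([[-85,-75],[85,-75],[85,75]])/1e3
from scipy.optimize import least_squares as ls
f=lambda p:(np.c_[p[0]+np.cos(p[2])*L[:,0]-np.sin(p[2])*L[:,1],p[1]+np.sin(p[2])*L[:,0]+np.cos(p[2])*L[:,1]]-P[:,:2]).ravel()
r=ls(f,[.45,.32,-1.5]);j=r.x;print('jig',j,np.degrees(j[2]),r.fun)
def tj(p): 
    d=np.asarray(p)[...,:2]-j[:2];c,s=np.cos(j[2]),np.sin(j[2]);return np.stack([c*d[...,0]+s*d[...,1],-s*d[...,0]+c*d[...,1]],-1)
def fj(x,y):
    c,s=np.cos(j[2]),np.sin(j[2]);return np.array([j[0]+c*x-s*y,j[1]+s*x+c*y])
np.save('jig.npy',j)
im=cv2.imread('pics/top0.png').astype(float);B,G,R=im[...,0],im[...,1],im[...,2]
for nm,w,z in(('ptr',np.clip(R-(B+G)/2-20,0,None),.02),('clip',np.clip((R+G)/2-B-60,0,None),.02)):
    m=np.zeros_like(w)
    if nm=='ptr': m[300:315,328:342]=1
    else: m[312:332,312:332]=1
    w=w*m;v,u=np.mgrid[:480,:640];print(nm,(u*w).sum()/w.sum(),(v*w).sum()/w.sum(),tj(onplane('top',(u*w).sum()/w.sum(),(v*w).sum()/w.sum(),z)))
g=onplane('top',*top_px([(389,227)]),.062);print('grip',tj(g),g)
b=onplane('top',*top_px([(648,42),(748,97),(677,233),(578,182)]),.005);c=b.mean(0);ax=(b[0]+b[3]-b[1]-b[2])[:2];print('board',c,np.degrees(np.arctan2(ax[1],ax[0])),np.linalg.norm(ax)/2,np.linalg.norm(b[0]-b[3]))
ay=(b[2]+b[3]-b[0]-b[1])[:2];print(np.degrees(np.arctan2(ay[1],ay[0])))
# enhanced crop of pointer/clip
cv2.imwrite('pics/pc.png',cv2.resize(cv2.imread('pics/top0.png')[292:338,300:350],None,fx=12,fy=12,interpolation=cv2.INTER_NEAREST))
# scene cross-check by depth: board
d=np.load('scene0.npy')
# min height around jig region for obstacles
D=np.load('top0.npy');v,u=np.nonzero(D>0);W=unproj('top',u,v,D[v,u])
for xr in((.5,.55),(.55,.6)):
  for yr in np.arange(.1,.55,.05):
    k=(W[:,0]>xr[0])&(W[:,0]<xr[1])&(W[:,1]>yr)&(W[:,1]<yr+.05);print(xr,round(yr,2),round(np.percentile(W[k,2],98),3),end=' ')
E
```

```text
[[0.3788 0.4138 0.012 ]
 [0.3915 0.2468 0.012 ]
 [0.5391 0.2573 0.012 ]]
jig [ 0.45931319  0.33610563 -1.49674614] -85.75723699703057 [-0.00059084  0.00149634 -0.00066946 -0.00104603  0.0012603  -0.00045031]
ptr 333.9609195402299 306.56091954022986 [ 0.07019498 -0.03745433]
clip 321.81667931071854 322.14994039232687 [ 0.04661786 -0.06218712]
grip [[0.07056571 0.00343592]] [[0.46796032 0.2659875  0.062     ]]
board [0.50913441 0.14301749 0.005     ] 60.313192324865575 0.04986582408989838 0.07071067861528259
151.02000624363956
(0.5, 0.55) 0.1 0.01 (0.5, 0.55) 0.15 0.014 (0.5, 0.55) 0.2 0.004 (0.5, 0.55) 0.25 0.027 (0.5, 0.55) 0.3 0.043 (0.5, 0.55) 0.35 0.047 (0.5, 0.55) 0.4 0.043 (0.5, 0.55) 0.45 0.003 (0.5, 0.55) 0.5 0.039 (0.55, 0.6) 0.1 0.004 (0.55, 0.6) 0.15 0.004 (0.55, 0.6) 0.2 0.009 (0.55, 0.6) 0.25 0.048 (0.55, 0.6) 0.3 0.015 (0.55, 0.6) 0.35 0.131 (0.55, 0.6) 0.4 0.131 (0.55, 0.6) 0.45 0.131 (0.55, 0.6) 0.5 0.131
```

View pics/pc.png

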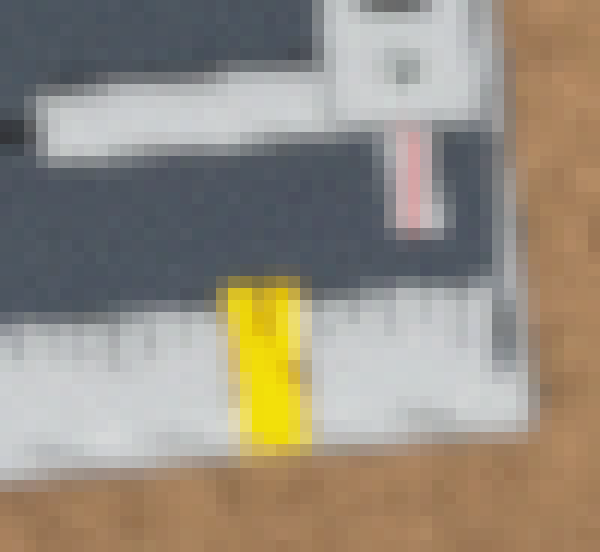

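Zoomed crop: the red line is at about u=334 and the clip line at about u=321.5 in the full image. The stop needs to move about 24 mm towards -x. I'm moving above the grip now.

```bash
python3 -m crank '[[[2,1.5,0,-0.7],[4,3,0,-1.5],[6,4.5,0,-2.2],[8,6,0,-3],[10,7.5,0,-3.8],[12,9,0,-4.4],[13.8,10.46,0,-4.95],[13.8,10.46,2,-4.95],[13.8,10.46,4,-4.95],[13.8,10.46,4,-4.95]]]' 0 20
```

```text
t: 2.45
eef_pos: [0.4662, 0.2643, 0.1237]
ee_rot: [3.137, 0.005, 0.073]
force: [0.5, 0.2, 0.9]
width: 0.0874
gripper_force: 0.0
```

```bash
python3 -m crank '[[[0,0,1.2,0],[0,0,2.4,0],[0,0,3.2,0],[0,0,3.6,0],[0,0,3.6,0]]]' && python3 -m crank '[[[0,0,0,0],[0,0,0,0],[0,0,0,0],[0,0,0,0],[0,0,0,0],[0,0,0,0],[0,0,0,0],[0,0,0,0]]]' 1 30
```

```text
t: 3.08
eef_pos: [0.4684, 0.2671, 0.0374]
ee_rot: [-3.141, -0.001, 0.075]
force: [-0.7, 0.2, -0.3]
width: 0.0877
gripper_force: 0.0
t: 4.08
eef_pos: [0.468, 0.2664, 0.0365]
ee_rot: [3.142, 0.0, 0.074]
force: [0.1, 0.5, -0.4]
width: 0.0133
gripper_force: 0.0
```

```bash
python3 -m crank '[[[0,0,0,0],[0,0,0,0],[0,-0.2,0,0],[0,-0.4,0,0],[0,-0.6,0,0],[0,-0.8,0,0],[0,-0.96,0,0],[0,-0.96,0,0],[0,-0.96,0,0],[0,-0.96,0,0],[0,-0.96,0,0],[0,-0.96,0,0]]]'; python3 - <<'E'
from h import *
for c in('top','scene'):
    im,d=arm.grab_frame(c);save(im,c+'1.png')
a=cv2.resize(cv2.imread('pics/top1.png')[292:338,296:346],None,fx=7,fy=7,interpolation=cv2.INTER_CUBIC)
b=cv2.resize(cv2.imread('pics/scene1.png')[290:340,235:295],None,fx=7,fy=7,interpolation=cv2.INTER_CUBIC)
h=max(len(a),len(b));p=lambda x:cv2.copyMakeBorder(x,0,h-len(x),0,5,0)
cv2.imwrite('pics/pc1.png',np.hstack([p(a),p(b)]))
E
```

```text
t: 5.58
eef_pos: [0.4662, 0.2885, 0.0365]
ee_rot: [3.139, 0.001, 0.074]
force: [4.1, -7.6, 1.7]
width: 0.0119
gripper_force: 30.0
```

View pics/pc1.png

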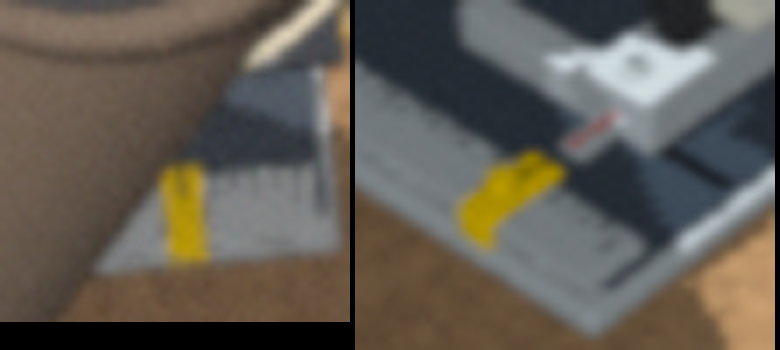

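```bash
python3 - <<'E'
from h import *
j=np.load('jig.npy')
def tj(p):
    d=np.asarray(p)[...,:2]-j[:2];c,s=np.cos(j[2]),np.sin(j[2]);return np.round(1e3*np.stack([c*d[...,0]+s*d[...,1],-s*d[...,0]+c*d[...,1]],-1),1)
for f in('scene0','scene1'):
    im=cv2.imread(f'pics/{f}.png').astype(float);B,G,R=im[...,0],im[...,1],im[...,2]
    w=np.clip(R-np.maximum(B,G)-15,0,None);w2=np.clip(np.minimum(R,G)-B-60,0,None);v,u=np.mgrid[:480,:640]
    m=(u>255)&(u<285)&(v>298)&(v<322)&~(w2>0);w=w*m;w[(R-G<0.5*(G-B))|(abs(G-B)>25)]=0
    m2=(u>245)&(u<270)&(v>305)&(v<330);w2=w2*m2
    for n,x,z in(('ptr',w,.02),('clip',w2,.019)):
        print(f,n,(x*u).sum()/x.sum(),(x*v).sum()/x.sum(),tj(onplane('scene',(x*u).sum()/x.sum(),(x*v).sum()/x.sum(),z)))
c=np.array([(617,115),(570,148),(537,155),(517,175),(553,158),(530,160)],float)
print(tj(onplane('scene',(c[:,0]-355)/7+235,c[:,1]/7+290,.02)))
cv2.imwrite('pics/pc2.png',cv2.resize(cv2.imread('pics/scene1.png')[300:330,245:285],None,fx=18,fy=18,interpolation=cv2.INTER_NEAREST))
E
```

```text
scene0 ptr 278.48979591836735 313.7857142857143 [ 68.5 -37.9]
scene0 clip 256.23329029695105 316.90545237858777 [ 45.9 -65.1]
scene1 ptr 268.6666666666667 308.05882352941177 [ 46.6 -38.2]
scene1 clip 255.85569803142496 317.562217807477 [ 46.6 -66.6]
[[ 48.4 -31.5]
 [ 48.4 -46.6]
 [ 44.3 -53.1]
 [ 45.8 -60.8]
 [ 47.9 -51.5]
 [ 44.4 -55.3]]
```

View pics/pc2.png

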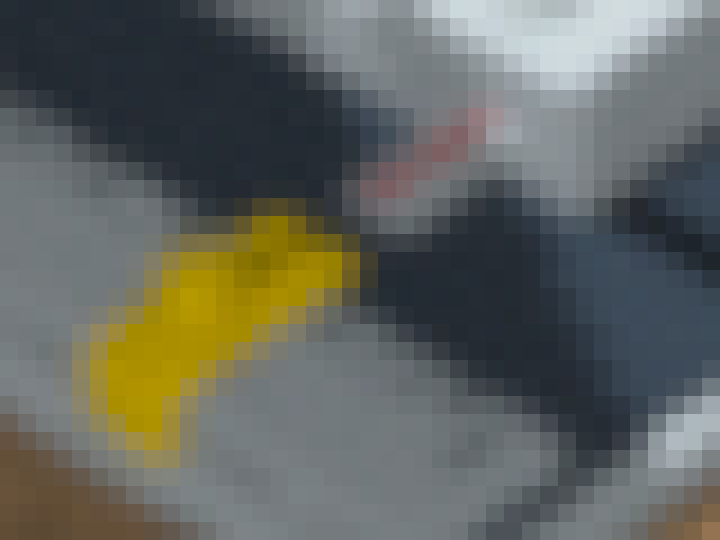

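The red line extends straight onto the clip's dark line, at about (312,240) in this crop, so the stop is on its mark. I'll release it and rise.

```bash
python3 -m crank '[[[0,-0.96,0,0],[0,0,0,0],[0,0,0,0],[0,0,0,0],[0,0,0,0],[0,0,0,0],[0,0,-1,0],[0,0,-2,0],[0,0,-3,0],[0,0,-3.5,0],[0,0,-3.5,0]]]' 0 20
```

```text
t: 7.05
eef_pos: [0.4664, 0.2908, 0.1246]
ee_rot: [-3.14, -0.001, 0.074]
force: [-0.1, 1.0, -0.6]
width: 0.0875
gripper_force: 0.0
```

My first row there was a mistake: it commanded another brief -24 mm as the fingers opened. I'll check the stop again.

```bash
cat >> h.py <<'E'
j=np.load('jig.npy')
def tj(p):
    d=np.asarray(p)[...,:2]-j[:2];c,s=np.cos(j[2]),np.sin(j[2]);return np.round(1e3*np.stack([c*d[...,0]+s*d[...,1],-s*d[...,0]+c*d[...,1]],-1),1)
E
python3 - <<'E'
from h import *
for f in('scene2',):
    im,d=arm.grab_frame('scene');save(im,f+'.png')
    im=cv2.imread(f'pics/{f}.png').astype(float);B,G,R=im[...,0],im[...,1],im[...,2]
    w=np.clip(R-np.maximum(B,G)-15,0,None);w2=np.clip(np.minimum(R,G)-B-60,0,None);v,u=np.mgrid[:480,:640]
    m=(u>245)&(u<285)&(v>288)&(v<322)&~(w2>0);w=w*m;w[(R-G<0.5*(G-B))|(abs(G-B)>25)]=0
    m2=(u>245)&(u<270)&(v>305)&(v<330);w2=w2*m2
    for n,x,z in(('ptr',w,.02),('clip',w2,.019)):
        print(f,n,(x*u).sum()/x.sum(),(x*v).sum()/x.sum(),tj(onplane('scene',(x*u).sum()/x.sum(),(x*v).sum()/x.sum(),z)))
a=cv2.resize(cv2.imread('pics/scene2.png')[280:340,225:305],None,fx=10,fy=10,interpolation=cv2.INTER_CUBIC)
cv2.imwrite('pics/pc3.png',a)
im,d=arm.grab_frame('top');save(im,'top2.png')
r=arm.trace('board_center','top');k=r[0];print(k['score'],k['extent'])
E
```

```text
scene2 ptr 265.02941176470586 305.1470588235294 [ 37. -37.]
scene2 clip 255.85199313370208 317.572954415411 [ 46.6 -66.6]
0.69 [383.3, 233.3, 37.0, 51.5]
```

View pics/pc3.png

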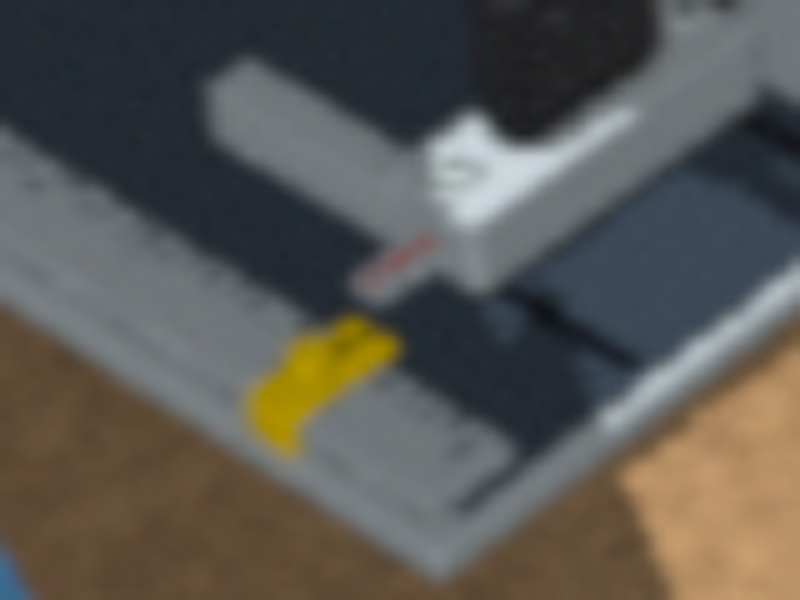

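The stop overshot by 9.6 mm; the red line is now at jig x 37 and the clip at 46.6. I'll regrasp it and bring the TCP back to y≈0.2885.

```bash
python3 -m crank '[[[0,-0.3,1.2,0],[0,-0.3,2.4,0],[0,-0.3,3.2,0],[0,-0.3,3.5,0],[0,-0.3,3.5,0]]]' && python3 -m crank '[[[0,0,0,0],[0,0,0,0],[0,0,0,0],[0,0,0,0],[0,0,0,0],[0,0,0,0],[0,0,0,0],[0,0,0,0],[0,0,0,0],[0,0,0,0]]]' 1 30; python3 -m crank '[[[0,0.1,0,0],[0,0.2,0,0],[0,0.3,0,0],[0,0.4,0,0],[0,0.46,0,0],[0,0.46,0,0],[0,0.46,0,0],[0,0.46,0,0]]]'
```

```text
t: 7.82
eef_pos: [0.4654, 0.2975, 0.0359]
ee_rot: [3.14, 0.001, 0.074]
force: [0.0, 1.0, 0.3]
width: 0.0875
gripper_force: 0.0
t: 9.07
eef_pos: [0.4656, 0.298, 0.0365]
ee_rot: [-3.141, -0.0, 0.074]
force: [-0.8, 0.7, -0.5]
width: 0.0119
gripper_force: 30.0
t: 10.07
eef_pos: [0.4664, 0.2883, 0.0365]
ee_rot: [-3.139, -0.001, 0.075]
force: [-5.1, 8.2, -2.6]
width: 0.0116
gripper_force: 30.0
```

```bash
python3 -m crank '[[[0,-0.07,0,0],[0,-0.07,0,0]]]'; python3 -m crank '[[[0,0,0,0],[0,0,0,0],[0,0,0,0],[0,0,0,0],[0,0,0,0],[0,0,-1,0],[0,0,-2,0],[0,0,-3,0],[0,0,-3.5,0],[0,0,-3.5,0]]]' 0 20
python3 - <<'E'
from h import *
im,d=arm.grab_frame('scene');save(im,'scene3.png')
im=cv2.imread('pics/scene3.png').astype(float);B,G,R=im[...,0],im[...,1],im[...,2]
w=np.clip(R-np.maximum(B,G)-15,0,None);w2=np.clip(np.minimum(R,G)-B-60,0,None);v,u=np.mgrid[:480,:640]
m=(u>245)&(u<285)&(v>288)&(v<322)&~(w2>0);w=w*m;w[(R-G<0.5*(G-B))|(abs(G-B)>25)]=0
print((w*u).sum()/w.sum(),tj(onplane('scene',(w*u).sum()/w.sum(),(w*v).sum()/w.sum(),.02)))
im,D=arm.grab_frame('top');save(im,'top3.png')
v,u=np.nonzero(D>0);W=unproj('top',u,v,D[v,u])
k=(W[:,0]>.36)&(W[:,0]<.44)&(W[:,1]>0)&(W[:,1]<.16);print('rail z',np.percentile(W[k,2],99))
hsv=cv2.cvtColor(cv2.imread('pics/top3.png'),cv2.COLOR_BGR2HSV)
r=arm.trace('board_center','top')[0];print(r['score'],r['extent'])
c=cv2.minAreaRect(np.argwhere(r['mask'])[:,::-1].astype(np.float32));print(c)
b=onplane('top',*cv2.boxPoints(c).T,.005);print(np.round(b,4),b.mean(0))
E
```

```text
t: 10.32
eef_pos: [0.4664, 0.2883, 0.0365]
ee_rot: [-3.141, -0.0, 0.074]
force: [-0.8, 1.9, -1.0]
width: 0.0117
gripper_force: 30.0
t: 11.58
eef_pos: [0.4666, 0.2885, 0.1246]
ee_rot: [-3.14, -0.001, 0.074]
force: [1.2, 0.4, 0.6]
width: 0.0877
gripper_force: 0.0
268.57142857142856 [ 46.7 -38.6]
rail z 0.05055865656724403
0.97 [385.8, 234.6, 39.1, 50.5]
((400.2706604003906, 258.92034912109375), (29.44940757751465, 39.82453536987305), 28.610462188720703)
[[0.4918 0.1837 0.005 ]
 [0.5539 0.1474 0.005 ]
 [0.5274 0.1023 0.005 ]
 [0.4658 0.1388 0.005 ]] [0.50973256 0.14306659 0.005     ]
```

```bash
python3 -m crank '[[[0.3,1.2,0,1.5],[0.6,2.4,0,3],[0.9,3.6,0,4.5],[1.28,4.8,0,6],[1.28,5.93,0,6.77],[1.28,5.93,1.5,6.77],[1.28,5.93,3,6.77],[1.28,5.93,3.6,6.77],[1.28,5.93,3.6,6.77],[1.28,5.93,3.6,6.77]]]'
python3 - <<'E'
from h import *
im,d=arm.grab_frame('scene');save(im,'scene4.png')
cv2.imwrite('pics/s4.png',cv2.resize(cv2.imread('pics/scene4.png')[270:390,290:450],None,fx=5,fy=5,interpolation=cv2.INTER_CUBIC))
E
```

```text
t: 12.98
eef_pos: [0.51, 0.1432, 0.035]
ee_rot: [-3.141, -0.001, -0.516]
force: [0.4, 0.5, -0.7]
width: 0.0876
gripper_force: 0.0
```

View pics/s4.png

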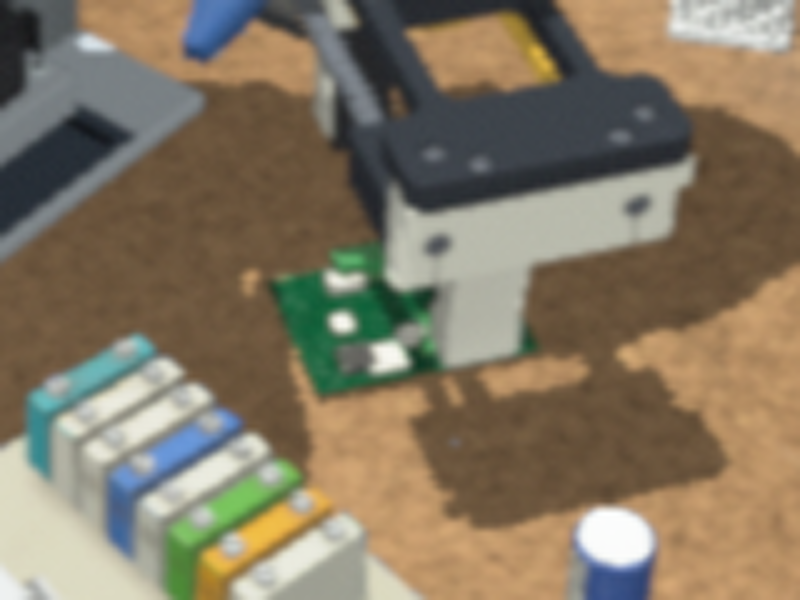

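The fingers straddle the board's long edges, with no bystanders near. I'll descend and grip.

```bash
python3 -m crank '[[[0,0,0.7,0],[0,0,1.1,0],[0,0,1.31,0],[0,0,1.31,0]]]';python3 -m crank '[[[0,0,0,0],[0,0,0,0],[0,0,0,0],[0,0,0,0],[0,0,0,0],[0,0,0,0],[0,0,0,0],[0,0,0,0]]]' 1 40; python3 -m crank '[[[0,0,-0.5,0],[0,0,-1.2,0],[0,0,-2,0],[0,0,-2,0],[0,0,-2,0]]]'
python3 - <<'E'
from h import *
im,d=arm.grab_frame('scene');save(im,'scene5.png')
print({k:np.round(v,4) for k,v in arm.get_state().items() if k in('eef_pos','ee_rot','force','width')})
r=arm.trace('board_center','scene');print([(x['score'],x['extent']) for x in r])
cv2.imwrite('pics/s5.png',cv2.resize(cv2.imread('pics/scene5.png')[250:370,300:460],None,fx=5,fy=5,interpolation=cv2.INTER_CUBIC))
E
```

```text
t: 13.52
eef_pos: [0.5093, 0.1427, 0.0013]
ee_rot: [3.141, 0.0, -0.516]
force: [0.6, -0.9, -0.1]
width: 0.0872
gripper_force: 0.0
t: 14.52
eef_pos: [0.5093, 0.1427, 0.0014]
ee_rot: [-3.142, -0.0, -0.517]
force: [-1.1, -0.1, 2.3]
width: 0.0508
gripper_force: 40.0
t: 15.15
eef_pos: [0.5091, 0.1426, 0.0513]
ee_rot: [-3.141, 0.0, -0.517]
force: [0.5, 0.1, -0.3]
width: 0.0506
gripper_force: 40.0
{'eef_pos': array([0.5088, 0.1425, 0.051 ]), 'ee_rot': array([ 3.1411e+00,  4.0000e-04, -5.1680e-01]), 'force': array([-0.2177,  0.2719,  0.1237]), 'width': np.float64(0.0506)}
[(0.78, [344.6, 298.2, 49.1, 29.3])]
```

View pics/s5.png

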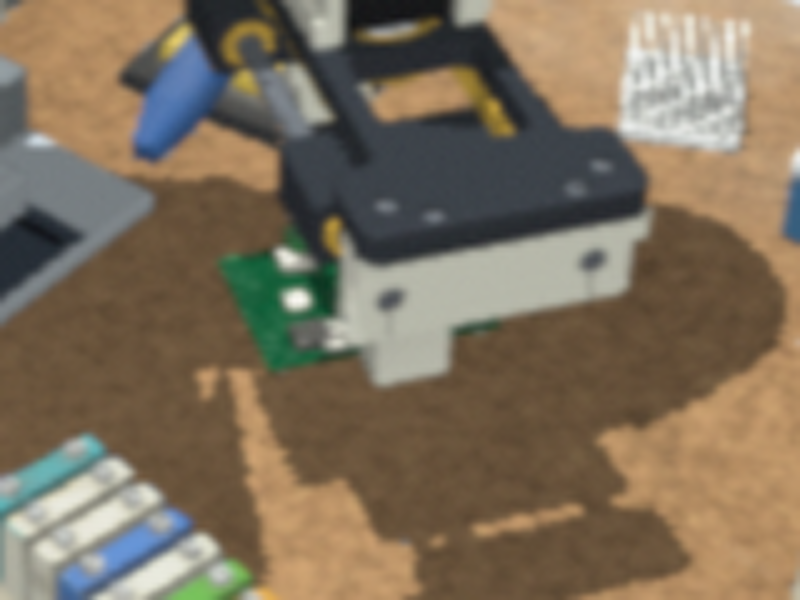

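```bash
python3 -m crank '[[[0,0,-1,0],[0,0,-1.76,0],[-1.1,-1.1,-1.76,-1.1],[-2.2,-2.3,-1.76,-2.3],[-3.4,-3.5,-1.76,-3.5],[-4.5,-4.6,-1.76,-4.6],[-5.6,-5.7,-1.76,-5.7],[-6.7,-6.86,-1.76,-6.77],[-6.7,-6.86,-1.76,-6.77],[-6.7,-6.86,-1.76,-6.77]]]'
python3 - <<'E'
from h import *
im,d=arm.grab_frame('scene');save(im,'scene6.png')
print({k:np.round(v,4) for k,v in arm.get_state().items() if k in('eef_pos','ee_rot','force','width')})
cv2.imwrite('pics/s6.png',cv2.resize(cv2.imread('pics/scene6.png')[200:350,190:350],None,fx=4,fy=4,interpolation=cv2.INTER_CUBIC))
E
```

```text
t: 16.5
eef_pos: [0.4478, 0.374, 0.0944]
ee_rot: [3.14, 0.001, 0.074]
force: [1.3, -0.6, -1.0]
width: 0.0511
gripper_force: 40.0
{'eef_pos': array([0.4481, 0.3737, 0.0946]), 'ee_rot': array([3.1404e+00, 1.0000e-03, 7.3300e-02]), 'force': array([ 0.3166, -0.2701,  0.7226]), 'width': np.float64(0.0507)}
```

View pics/s6.png

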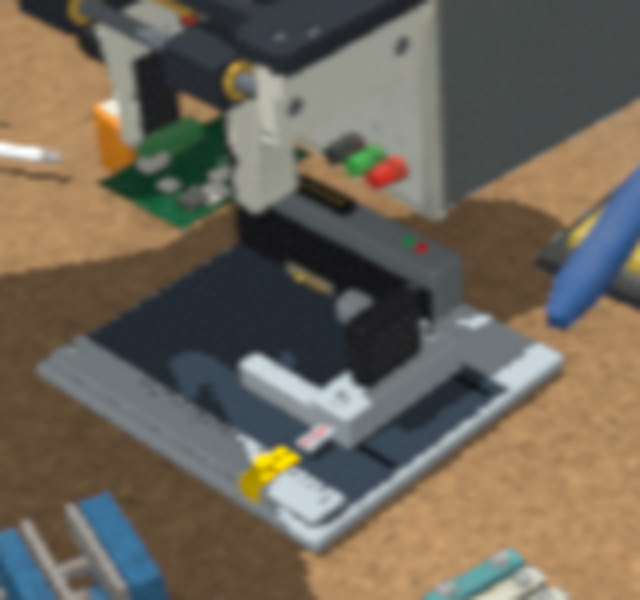

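Scene crop: the red line is level with the clip line, and the terminal strip is on the side away from the stop. I'll lower the board.

```bash
python3 -m crank '[[[0,0,1.2,0],[0,0,2.4,0],[0,0,2.9,0],[0,0,3.1,0],[0,0,3.2,0],[0,0,3.2,0]]]'
```

```text
t: 17.3
eef_pos: [0.4487, 0.3749, 0.016]
ee_rot: [-3.141, -0.001, 0.074]
force: [0.5, 0.5, -0.8]
width: 0.0506
gripper_force: 40.0
```

```bash
python3 -m crank '[[[0,0,0.03,0],[0.1,0,0.03,0],[0.2,0,0.03,0],[0.3,0,0.03,0],[0.36,0,0.03,0],[0.36,0,0.03,0],[0.36,0,0.03,0]]]'
```

```text
t: 18.18
eef_pos: [0.4571, 0.3751, 0.0145]
ee_rot: [3.141, 0.0, 0.074]
force: [-1.6, 0.0, -0.1]
width: 0.0509
gripper_force: 40.0
```

```bash
python3 -m crank '[[[0.06,0,0,0],[0.12,0,0,0],[0.12,0,0,0],[0.12,0,0,0],[0.12,0,0,0]]]'; python3 -m crank '[[[0.04,0,0,0],[0.04,0,0,0],[0.04,0,0,0]]]'
```

```text
t: 18.8
eef_pos: [0.46, 0.3753, 0.0145]
ee_rot: [3.141, 0.0, 0.074]
force: [-4.9, 1.1, 0.4]
width: 0.0505
gripper_force: 40.0
t: 19.18
eef_pos: [0.4602, 0.3753, 0.0143]
ee_rot: [3.141, 0.002, 0.074]
force: [-8.4, 2.4, 0.9]
width: 0.0507
gripper_force: 40.0
```

On the fence. Next, press towards the prongs.

```bash
python3 -m crank '[[[0,0.08,0,0],[0,0.16,0,0],[0,0.24,0,0],[0,0.28,0,0],[0,0.28,0,0],[0,0.28,0,0]]]'; python3 -m crank '[[[0,0.04,0,0],[0,0.04,0,0],[0,0.04,0,0]]]'
```

```text
t: 19.92
eef_pos: [0.4607, 0.369, 0.0143]
ee_rot: [-3.141, 0.001, 0.074]
force: [-9.5, 4.9, 0.0]
width: 0.0509
gripper_force: 40.0
t: 20.3
eef_pos: [0.4608, 0.3681, 0.0143]
ee_rot: [-3.141, 0.001, 0.074]
force: [-10.7, 4.4, -0.7]
width: 0.0509
gripper_force: 40.0
```

```bash
for i in 1; do python3 -m crank '[[[0,0.04,0,0],[0,0.04,0,0],[0,0.04,0,0]]]'; python3 -m crank '[[[0,0.03,0,0],[0,0.03,0,0],[0,0.03,0,0]]]'; done
```

```text
t: 20.68
eef_pos: [0.4609, 0.3671, 0.0142]
ee_rot: [-3.141, 0.001, 0.074]
force: [-9.9, 5.1, -0.1]
width: 0.0507
gripper_force: 40.0
t: 21.05
eef_pos: [0.4609, 0.367, 0.0143]
ee_rot: [-3.14, 0.001, 0.075]
force: [-12.3, 8.6, -1.4]
width: 0.0506
gripper_force: 40.0
```

Contact with the prongs: the force rose about 3.5 N with no motion. I'll check it holds and that the pointer is still on its mark.

```bash
python3 -m crank '[[[0,0.01,0,0],[0,0.01,0,0],[0,0.01,0,0],[0,0.01,0,0]]]'
python3 - <<'E'
from h import *
im,d=arm.grab_frame('scene');save(im,'scene7.png')
im=cv2.imread('pics/scene7.png').astype(float);B,G,R=im[...,0],im[...,1],im[...,2]
w=np.clip(R-np.maximum(B,G)-15,0,None);w2=np.clip(np.minimum(R,G)-B-60,0,None);v,u=np.mgrid[:480,:640]
m=(u>245)&(u<285)&(v>288)&(v<322)&~(w2>0);w=w*m;w[(R-G<0.5*(G-B))|(abs(G-B)>25)]=0
print((w*u).sum()/w.sum(),tj(onplane('scene',(w*u).sum()/w.sum(),(w*v).sum()/w.sum(),.02)))
cv2.imwrite('pics/s7.png',cv2.resize(cv2.imread('pics/scene7.png')[230:330,190:310],None,fx=6,fy=6,interpolation=cv2.INTER_CUBIC))
E
```

```text
t: 21.55
eef_pos: [0.4609, 0.367, 0.0143]
ee_rot: [-3.14, 0.001, 0.075]
force: [-12.2, 7.7, -1.9]
width: 0.0507
gripper_force: 40.0
268.53807106598987 [ 46.7 -38.6]
```

View pics/s7.png

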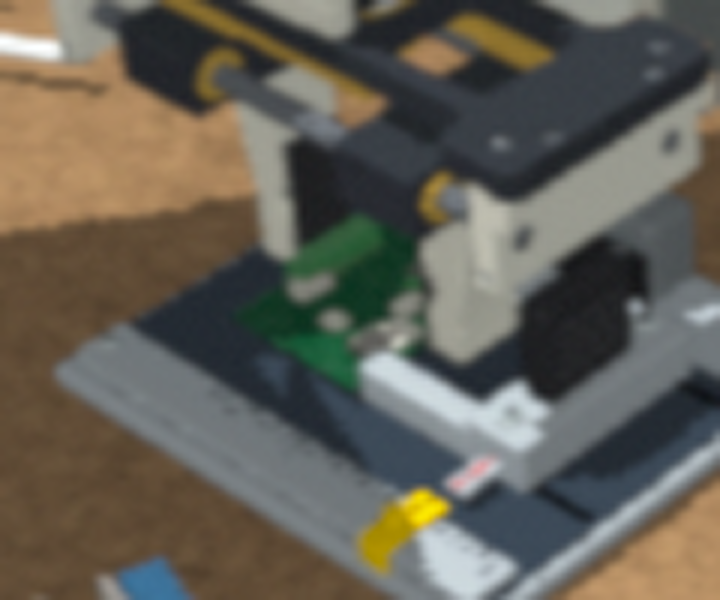

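The picture shows the board flat in the corner and touching the near prong at about (365,370). The red line is still on the clip, and the forces are steady.

```bash
python3 -c "
from station import arm
print(arm.job_done())"
```

```text
the job is handed in; nothing more can be done
None
```

I handed the job in with the back stop on the clip's line and the board held flat in the corner, pressed on the fence and prongs with steady forces. An extra row I typed while releasing the stop pushed it 9.6 mm past the mark, and I slid it back before picking up the board. The hand-in call gave no verdict, so I don't know how the run was judged.

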